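# Feed the ointment jars through the sorting gate

## Task

Gently sweep three small ointment jars across the sorting tray, one at a time, through the narrow gate between the yellow posts and into the lane behind it: the white-lidded jar first, then the orange, then the blue. Push them with the fingertips and keep them standing, without squeezing them or lifting them off the floor. At the end all three stand wholly past the gate; leave the green-lidded jar, the vial and everything else where they are.

Things in the scene. Friction and masses are not known exactly. Their poses are not given: they have to be found in the camera images.
- sorter: fixed sorting tray with gate, lane and scanner in one piece. Origin: centre of the gate at table height, z up. Tray on the +y side, lane on the -y side, fence with the gate along x at y = 0. Grey floor of tray and lane level throughout, 5 mm above the table. Turned up to about 15 degrees either way from lying with +y to the robot's left
- gate (a point): centre of the gate, on the floor: a 44 mm wide gap in the fence between two round yellow posts (10 mm across, 16 mm high). The steel fence is 6 mm thick and 15 mm high above the floor
- tray_mid (a point): middle of the tray floor, 118 mm in +y from the gate. Inside, the tray spans x -115 to 115 mm and y 3 to 234 mm of the sorter's frame; steel walls 15 mm high above the floor, 6 mm thick
- lane_mid (a point): middle of the lane (slot) floor, 80 mm in -y from the gate. Lane 44 mm wide inside, from the gate to y = -157 mm, open above, walls 5 mm thick and 15 mm high, closed by a white scanner head 65 mm high, 110 mm wide, 90 mm deep. Holds three jars in line; a jar pushed in pushes those ahead of it on
- jar_white_mid (a point): small ointment jar, upright cylinder 32 mm across and 24 mm tall, 40 g give or take, white body under a lid as wide as the jar (the whole top is white); loose, stands on the tray floor; this point is its centre, 12 mm above its underside. Starts in the tray. Sweep first
- jar_orange_mid (a point): small ointment jar, upright cylinder 32 mm across and 24 mm tall, 40 g give or take, white body under a lid as wide as the jar (the whole top is orange); loose, stands on the tray floor; this point is its centre, 12 mm above its underside. Starts in the tray. Sweep second
- jar_blue_mid (a point): small ointment jar, upright cylinder 32 mm across and 24 mm tall, 40 g give or take, white body under a lid as wide as the jar (the whole top is blue); loose, stands on the tray floor; this point is its centre, 12 mm above its underside. Starts in the tray. Sweep third
- jar_green_mid (a point): small ointment jar, upright cylinder 32 mm across and 24 mm tall, 40 g give or take, white body under a lid as wide as the jar (the whole top is green); loose, stands on the tray floor; this point is its centre, 12 mm above its underside. Starts in the tray, in one of the corners beside the fence. Stays where it is
- vial_mid (a point): amber glass vial with a metal cap, 22 mm across, 38 mm tall, upright in the other corner beside the fence; point at its centre. Stays where it is
- carton_a_mid (a point): medicine carton 90 x 50 x 35 mm, white with a blue stripe, on the table to the right; point at its centre. Bystander
- carton_b_mid (a point): medicine carton 110 x 60 x 28 mm, white with a green stripe, on the table to the right; point at its centre. Bystander
- bottle_mid (a point): white bottle with blue cap, 48 mm across, 90 mm tall, on the table to the left; point at its centre. Bystander
Not all that is in view belongs to the job. What is shaped like the part that bears jar_white_mid but pink is not meant.

How it is judged:
By the outcome, as a careful person would: the job done as asked, in the order asked, and still so for the second after the job is handed in, with the robot touching nothing.
It also fails if it takes over 72 s, if anything falls off the work surface, if the arm or the gripper's body presses on something with over 40 N, if the wrist force passes 120 N, or if a joint passes its speed limit or range.

## Robot

A 7-joint arm with a two-finger parallel gripper is mounted at the origin on the work surface. World frame = base frame: x ahead of the robot, y to its left, z up, the work surface at z = 0. Lengths are in mm, angles in rad, forces in N, time in s.
With the tool pointing down it reaches from about 400 to 875 mm from the base axis. Payload 4.4 kg.
Tool frame: the origin (TCP) lies midway between the tips of the shut fingers; the grasp point (between the pads) lies behind it (ctrl.grip_point_offset is the x of the grasp point in the tool frame, in mm); x points along the fingers, z is the direction in which the jaws open and shut, and the axes are right-handed (so a half turn about x gives the same grasp; the last joint's range is limited). The gripper opens to 85 mm and grips with 20 to 120 N. Pads are 22 mm wide; open, the fingers measure 114 mm over their backs; the gripper's body (76 mm by 85 mm) begins 54 mm behind the grasp point. The pads swing forward as they close: fully open they stand 13 mm farther back than shut.
Start: joints at [-1.194, 0.628, 0.038, 1.517, -0.027, 0.996, -0.02], TCP at [278.485, 587.336, 231.313] pointing down, gripper open.
Joint ranges: [-3.06, 3.06], [-0.37, 2.12], [-1.25, 1.32], [0.18, 2.47], [-1.1, 4.24], [0.23, 1.98], [-2.94, 2.94]. Speed limits (rad/s): [2.57, 2.57, 3.14, 3.14, 3.14, 3.14, 3.14].

## Interface

Orientations are given as [roll, pitch, yaw] about the fixed x, y, z axes, in that order (R = Rz(yaw) Ry(pitch) Rx(roll)).
In Python, from cell import status, eyes, ctrl gives the robot as it stands. The module is installed in compiled form; this text tells all that it offers.
- The arm moves only by the tool apply_moves, never from a script. Its argument "targets" is a list of rows, each a list of 3 entries, a list of its own where there are three numbers: the shift along the tool's x, y, z in mm, then the turn about the tool's x in degrees, then the finger opening in mm, from 0 to 85.4. In form: [[[dx, dy, dz], roll, claw], ...]. A call has 1 to 10 rows; each row shifts and turns the pose as measured when the row begins, along the tool's axes as they then stand; what a row does not reach is not made up. A row lasts 1/8 s, in which the tool goes at most 62.5 mm and 10.7 degrees, less where a joint would pass 70% of its speed; a pose out of reach is approached as far as the arm can. A call is refused whole if a number of a shift passes 62.5 or a number of a turn 10.7, either way. A call with a gripper value outside its range is refused whole. The fingers move at their own pace and stop on an object; the grip force is fixed at half the most. Time passes only in rows, so rows that do not move let the fingers close. It gives the time, the measured TCP pose, the force and the opening at its end, in the units of the state.
- status.read_state(): the state, without advancing time (a new reading comes with each control period).
- eyes.get_image(name): name is "scene" or "top" or "wrist"; returns (picture, depth): 400x640x3 uint8, blue, green, red; 400x640 float32, mm along the optical axis (not along the pixel's ray), 0 where there is no reading.
- eyes.camera_params(name): a dict with "fx", "fy", "cx", "cy" (pixels), "R" (3x3) and "t" (3): a world point X has camera coordinates R X + t. Camera axes: x right, y down, z forward; pixel columns grow to the right and rows downward; lengths in mm; the calibration is good to about 2 mm. A picture is of the moment at which its call begins: read the wrist's pose just before it. camera_params takes no time and is no camera call; for the wrist camera it gives the pose at the moment of the call.
- ctrl.finish_job(): hands the job in, once; it reports no verdict.
The state is a dict: "clock": time; "qpos": joint angles; "qd": joint speeds; "tau": joint torques, N m; "eef_pos": TCP position; "tool_rot": TCP orientation; "force": force on the tool from outside, world axes, zero at the start; "torque": the same for the moment, N m; "width": finger opening in mm.
Only numpy, scipy, OpenCV 4.12 (cv2) and the standard library are available. Lean on these libraries where they do the work, as an engineer would, in place of code of your own. Each camera call takes 0.05 s, during which the arm holds its last target.

## Working session

There is one attempt and no reset: what is moved stays moved. The work goes in short steps, Python scripts to look and compute and a tool call to move; the robot and the scene stay as the last step left them, time stands still between calls to the robot, and variables do not carry over. Pictures are saved under pics/ and viewed, and the job is handed in when it is done.

Besides the shell and the picture viewer there is one more tool, called after "Call:" as name(argument=value, ...), one argument or row to a line, values as JSON. apply_moves: Moves the arm, as the interface text tells. Its arguments: {"type":"object","properties":{"targets":{"type":"array"}},"required":["targets"]}

```bash
mkdir -p pics
python3 - <<'E'
from cell import status,eyes,ctrl
import cv2,numpy as np
s=status.read_state();print(s, ctrl.grip_point_offset)
for n in("scene","top"):
    p,d=eyes.get_image(n);cv2.imwrite(f"pics/{n}0.png",p);np.savez(f"{n}0.npz",p=p,d=d)
    c=eyes.camera_params(n);print(n,c)
E
```

```text
{'clock': 0.0, 'qpos': array([-1.19380101,  0.62934535,  0.03843497,  1.51838452, -0.02700383,
        0.99629965, -0.02001516]), 'qd': array([-0.00022315, -0.00016816, -0.00074833, -0.00015098, -0.00045686,
       -0.00031791,  0.00119547]), 'tau': array([-6.21492363e-04, -5.63388598e+01,  1.22616693e+00, -1.93451107e+01,
        1.09734890e-02,  1.04847454e-02, -3.94516249e-06]), 'eef_pos': array([278.20091163, 586.75297193, 230.38419095]), 'tool_rot': array([-3.13199424,  1.56887723, -2.0040052 ]), 'force': array([-0.24631355,  0.12489157, -0.28504374]), 'torque': array([-0.01729215,  0.01090388, -0.07646111]), 'width': 85.35906885302443} -18.700000000000003
scene {'fx': 455.5916487952493, 'fy': 455.5916487952493, 'cx': 324.18364090791124, 'cy': 199.68615512533313, 'R': array([[ 0.04219923,  0.99897694,  0.01625719],
       [ 0.79508213, -0.02372365, -0.60603761],
       [-0.60503192,  0.03850012, -0.79526984]]), 't': array([  -5.22497208, -377.94477747, 1724.98409444])}
top {'fx': 485.5346905267236, 'fy': 485.5346905267236, 'cx': 317.7421752384141, 'cy': 201.22835665113902, 'R': array([[-0.00263002, -0.99999349,  0.00247038],
       [-0.99513505,  0.00237393, -0.09849156],
       [ 0.09848506, -0.0027174 , -0.99513482]]), 't': array([ -34.80843904,  538.34126011, 1644.07285949])}
```

View pics/top0.png

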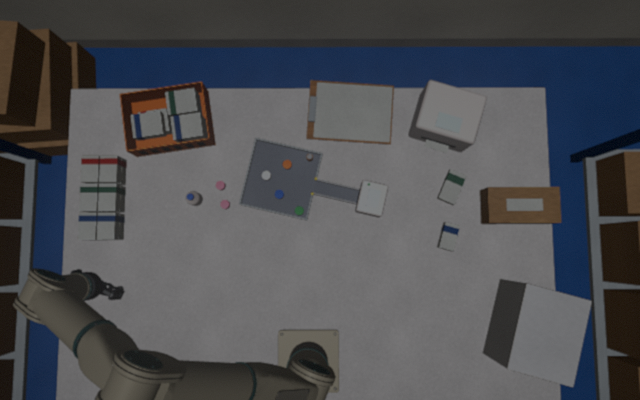

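View pics/scene0.png

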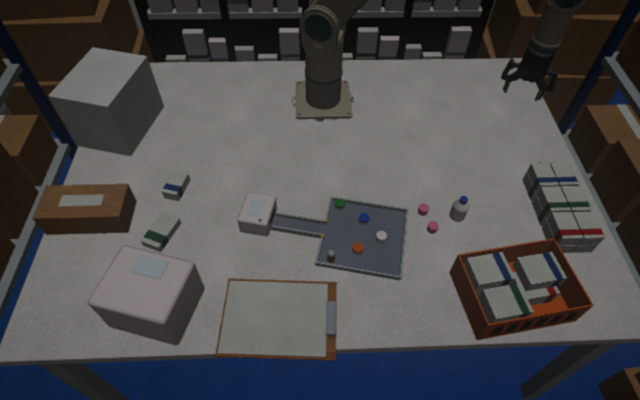

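The top view shows the tray in the middle: white jar (266,175), orange (286,164), blue (279,194), green (299,211), vial (309,157), and gate near (314,187). The pink discs at (221,185) and (224,204) lie outside the tray, so they are decoys. Next I measure by ray casting and check with an enlarged crop.

```bash
cat > h.py <<'E'
import cv2,numpy as np
from cell import status,eyes,ctrl
def ray(c,u,v,z):
    R,t=np.array(c["R"]),np.array(c["t"]).ravel()
    d=R.T@np.array([(u-c["cx"])/c["fx"],(v-c["cy"])/c["fy"],1]);o=-R.T@t
    return o+d*(z-o[2])/d[2]
def masks(p):
    h=cv2.cvtColor(p,cv2.COLOR_BGR2HSV);H,S,V=cv2.split(h)
    return dict(orange=(H>=5)&(H<=18)&(S>140)&(V>90),blue=(H>=105)&(H<=125)&(S>140)&(V>70),green=(H>=45)&(H<=80)&(S>140)&(V>50),
      yellow=(H>=20)&(H<=34)&(S>100)&(V>70),white=(S<40)&(V>150))
def blobs(m,lo,hi,box=None):
    n,l,st,c=cv2.connectedComponentsWithStats(m.astype(np.uint8))
    r=[(int(st[i,4]),c[i]) for i in range(1,n) if lo<=st[i,4]<=hi]
    if box: r=[b for b in r if box[0]<b[1][0]<box[2] and box[1]<b[1][1]<box[3]]
    return r
E
python3 - <<'E'
from h import *
for n,box in(("top",(235,130,390,225)),("scene",(235,185,415,285))):
    p=np.load(n+"0.npz")["p"];c=eyes.camera_params(n)
    for k,m in masks(p).items():
        z=21 if k=="yellow" else 29
        for a,q in blobs(m,2,3000,box): print(n,k,a,q.round(1),ray(c,*q,z).round(1))
    x0,y0,x1,y1=box
    cr=cv2.resize(p[y0:y1,x0:x1],None,fx=4,fy=4,interpolation=cv2.INTER_CUBIC)
    cv2.imwrite(f"pics/{n}crop.png",cv2.convertScaleAbs(cr,alpha=1.5))
E
```

```text
top orange 50 [286.8 164. ] [667.8  70.8  29. ]
top blue 49 [278.9 193.6] [564.6  97.4  29. ]
top yellow 4 [315.5 178.5] [618.  -28.6  21. ]
top yellow 3 [311.7 193.3] [566.3 -15.2  21. ]
scene orange 72 [357.6 246.8] [668.8  72.   29. ]
scene blue 61 [363.6 216.9] [565.3  98.9  29. ]
scene green 33 [339.5 202.4] [508.8  30.4  29. ]
scene yellow 6 [325.5 220. ] [567.4 -15.1  21. ]
scene yellow 8 [322.1 234.9] [620.  -27.3  21. ]
```

View pics/topcrop.png

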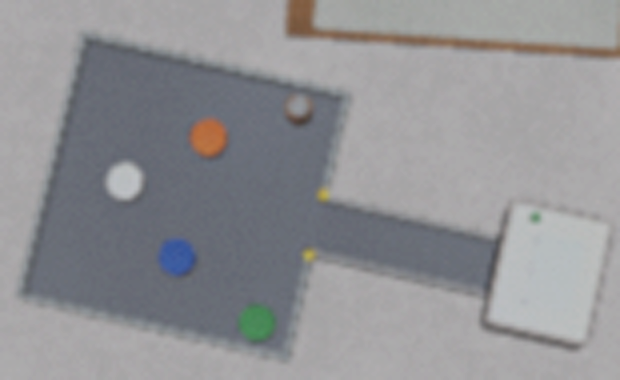

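View pics/scenecrop.png

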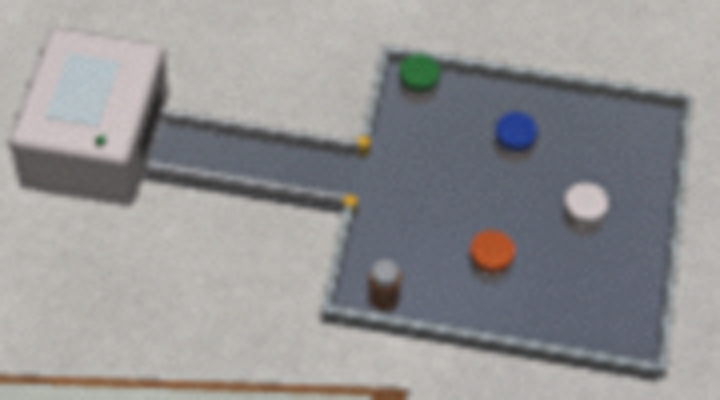

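```bash
cat >> h.py <<'E'
from scipy.spatial.transform import Rotation as Ro
P1=np.array([619.,-28.]);P2=np.array([566.8,-15.1])
def frame():
    ex=(P1-P2)/np.linalg.norm(P1-P2);ey=np.array([-ex[1],ex[0]]);return (P1+P2)/2,ex,ey
def toS(p):
    g,ex,ey=frame();d=np.array(p)[:2]-g;return np.array([d@ex,d@ey])
def toW(s):
    g,ex,ey=frame();return g+s[0]*ex+s[1]*ey
def plan(wps):
    """wps: (sx,sy,z,phi_sorter_deg of jaw axis, step mm[,claw])"""
    s=status.read_state();p=np.array(s["eef_pos"],float);R=Ro.from_euler("xyz",s["tool_rot"]).as_matrix()
    _,ex,_=frame();a0=np.degrees(np.arctan2(ex[1],ex[0]));rows=[]
    for sx,sy,z,ph,st,cl in wps:
        T=np.r_[toW((sx,sy)),z]
        def err():
            zz=R[:,2];d=(a0+ph-np.degrees(np.arctan2(zz[1],zz[0])));return (d+90)%180-90
        n=max(1,int(np.ceil(np.linalg.norm(T-p)/st-.02)),int(np.ceil(abs(err())/10)))
        for k in range(n,0,-1):
            d=np.round(R.T@((T-p)/k),0 if st>12 else 1);a=-np.round(err()/k,0 if k>1 else 1)
            rows.append([[float(x) for x in d],float(a),cl]);p=p+R@d;R=R@Ro.from_euler("x",a,degrees=True).as_matrix()
        rows.append("-- %s"%p.round(1))
    for r in rows: print(r)
def st():
    s=status.read_state();R=Ro.from_euler("xyz",s["tool_rot"]).as_matrix();_,ex,_=frame()
    ph=np.degrees(np.arctan2(R[1,2],R[0,2])-np.arctan2(ex[1],ex[0]))
    print("t",round(s["clock"],2),"tcp",np.round(s["eef_pos"],1),"S",toS(s["eef_pos"]).round(1),"phi",round((ph+90)%180-90,1),"F",np.round(s["force"],1),"w",round(s["width"],1),"down",R[:,0].round(3),"q7",round(s["qpos"][6],2))
E
python3 - <<'E'
from h import *
print(frame(),np.linalg.norm(P1-P2));st()
T=np.load("top0.npz")["p"];S=np.load("scene0.npz")["p"]
print(T[175,266],T[175,255])
for n,p,box in(("top",T,(258,168,275,183)),("scene",S,(373,228,390,245))):
    g=p.min(2)>(115)
    print([(a,q.round(1),ray(eyes.camera_params(n),*q,29).round(1),toS(ray(eyes.camera_params(n),*q,29)).round(1)) for a,q in blobs(g,10,200,box)])
for k,q in dict(orange=(668.3,71.4),blue=(565,98),green=(509,30.4)).items(): print(k,toS(q).round(1))
print("vial",toS(ray(eyes.camera_params("top"),309.5,156.7,43)))
E
```

```text
(array([592.9 , -21.55]), array([ 0.97079533, -0.23990919]), array([0.23990919, 0.97079533])) 53.7703449868048
t 0.1 tcp [278.2 586.8 230.5] S [-451.4  515.1] phi 78.5 F [ 0.2 -1.1 -0.3] w 85.2 down [-0.001 -0.002 -1.   ] q7 -0.02
[128 125 123] [78 72 69]
[(45, array([265.8, 174.8]), array([630.2, 143. ,  29. ]), array([ -3.3, 168.7]))]
[(58, array([381.2, 234.8]), array([630.2, 144.2,  29. ]), array([ -3.6, 169.8]))]
orange [ 50.9 108.3]
blue [-55.8 109.4]
green [-93.9  30.3]
vial [91.57980177 36.40291568]
```

White at sorter (-3.4,169), orange (51,108), blue (-56,109), green (-94,30) and vial (92,36), all inside the tray. The two views agree within 1.5 mm, and the posts measure 53.8 mm apart against 54 expected. Moving to a hover behind the white jar.

Run:
```python
from h import *
plan([(-3.5,208,200,0,62,8),(-3.5,208,120,0,45,8)])
```

```text
[[3.0, -56.0, -24.0], 9.0, 8]
[[3.0, -58.0, -14.0], 9.0, 8]
[[4.0, -60.0, -5.0], 9.0, 8]
[[3.0, -60.0, 4.0], 9.0, 8]
[[4.0, -59.0, 14.0], 9.0, 8]
[[3.0, -56.0, 23.0], 8.0, 8]
[[4.0, -52.0, 30.0], 9.0, 8]
[[3.0, -47.0, 38.0], 8.0, 8]
[[4.0, -42.0, 44.0], 8.5, 8]
-- [639.4 180.7 199.9]
[[40.0, 0.0, -0.0], 0.0, 8]
[[40.0, 1.0, -0.0], 0.0, 8]
-- [639.6 181.6 119.9]
```

Call:
apply_moves(
  targets=[
    [[3,-56,-24],9,8],
    [[3,-58,-14],9,8],
    [[4,-60,-5],9,8],
    [[3,-60,4],9,8],
    [[4,-59,14],9,8],
    [[3,-56,23],8,8],
    [[4,-52,30],9,8],
    [[3,-47,38],8,8],
    [[4,-42,44],8.5,8],
  ],
)

```text
clock: 1.23
eef_pos: [637.3, 170.5, 193.5]
tool_rot: [-3.002, 1.564, 3.009]
force: [1.1, 0.6, 0.1]
width: 7.9
```

Run:
```python
from h import *
st()
p,d=eyes.get_image("wrist");c=eyes.camera_params("wrist");cv2.imwrite("pics/w1.png",p);np.savez("w1.npz",p=p,d=d,**c)
st()
plan([(-3.5,208,150,0,40,8)])
```

```text
t 1.23 tcp [637.3 170.5 193.5] S [ -3.  197.1] phi -1.7 F [1.1 0.6 0.1] w 7.9 down [-0.007  0.001 -1.   ] q7 -0.31
t 1.27 tcp [642.8 158.9 193.3] S [  5.1 187.1] phi -2.6 F [ 4.8 -7.7  0.6] w 7.8 down [-0.001 -0.008 -1.   ] q7 -0.31
[[22.0, 10.0, -5.0], -1.0, 8]
[[21.0, 11.0, -4.0], -1.6, 8]
-- [639.8 181.2 150.1]
```

View pics/w1.png

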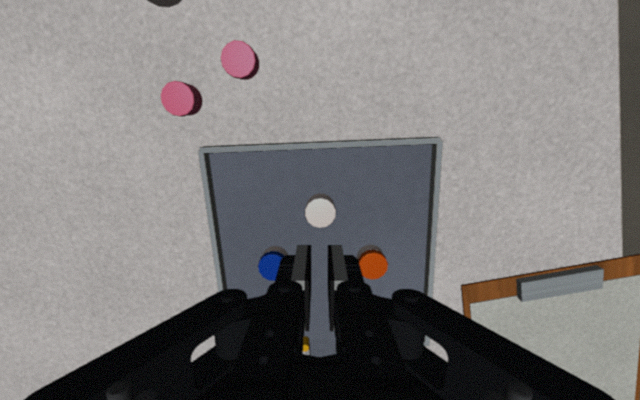

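The wrist view shows the white jar at (320,212), between blue (271,266) and orange (373,265). The pink discs at (239,59) and (180,98) are outside the tray. The arm was still moving, so I settle over the start point and remeasure.

Call:
apply_moves(
  targets=[
    [[22,10,-5],-1,8],
    [[21,11,-4],-1.6,8],
    [[0,0,0],0,8],
    [[0,0,0],0,8],
  ],
)

```text
clock: 1.78
eef_pos: [640.9, 176.5, 148.1]
tool_rot: [-1.497, 1.559, -1.744]
force: [0.5, -0.2, 0.3]
width: 8.1
```

Run:
```python
from h import *
st()
c=eyes.camera_params("wrist");p,d=eyes.get_image("wrist");cv2.imwrite("pics/w2.png",p)
g=(p.min(2)>140)
for a,q in blobs(g,200,3000,(200,100,440,320)): print(a,q.round(1),toS(ray(c,*q,29)).round(1))
for k,m in masks(p).items():
  if k!="white":
    for a,q in blobs(m,60,4000): print(k,a,q.round(1),toS(ray(c,*q,29)).round(1))
plan([(-3.5,208,60,0,45,8),(-3.5,208,11,0,25,8)])
```

```text
t 1.77 tcp [640.9 176.5 148.1] S [ -0.9 203.8] phi -0.3 F [ 0.5 -0.2  0.3] w 8.1 down [-0.002 -0.012 -1.   ] q7 -0.29
852 [315.6 233.1] [ -5.1 170.2]
orange 332 [379.2 287.7] [ 53.8 115.1]
orange 222 [633.5 298.8] [294.9 101.7]
orange 1168 [515.1 315.8] [186.2  83.7]
blue 394 [256.5 287.6] [-61.  115.9]
[[44.0, 3.0, -1.0], -0.0, 8]
[[44.0, 2.0, -1.0], -0.3, 8]
-- [639.8 181.1  60. ]
[[24.0, 0.0, -0.0], -0.0, 8]
[[25.0, 1.0, -0.0], -0.0, 8]
-- [639.9 181.5  11. ]
```

View pics/w2.png

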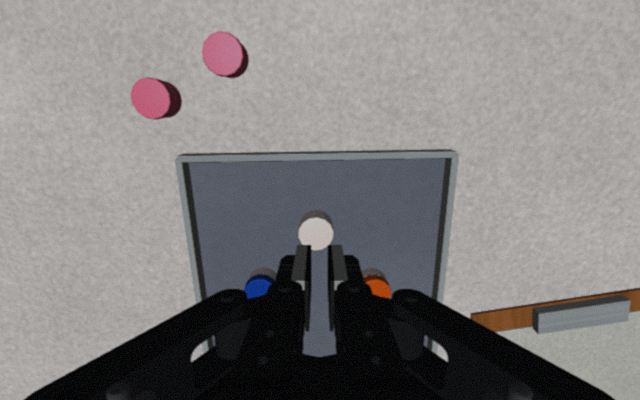

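White measures (-4,170) here too, so I descend behind it.

Call:
apply_moves(
  targets=[
    [[40,3,-1],0,8],
    [[34,2,-1],0,8],
    [[20,0,0],0,8],
    [[0,0,0],0,8],
    [[0,0,0],0,8],
  ],
)

```text
clock: 2.45
eef_pos: [644.4, 181.2, 57.8]
tool_rot: [-0.614, 1.559, -0.862]
force: [0.0, 0.7, 0.3]
width: 8.1
```

Run:
```python
from h import *
st()
plan([(-4,206,11,0,12,8)])
```

```text
t 2.45 tcp [644.4 181.2  57.8] S [  1.4 209.2] phi -0.3 F [0.  0.7 0.3] w 8.1 down [ 0.008 -0.009 -1.   ] q7 -0.26
[[11.7, -0.7, -1.5], -0.0, 8]
[[11.7, -0.7, -1.4], -0.0, 8]
[[11.7, -0.7, -1.5], -0.0, 8]
[[11.7, -0.8, -1.4], -0.3, 8]
-- [638.5 179.4  11. ]
```

Call:
apply_moves(
  targets=[
    [[15,-1,-2],0,8],
    [[15,-1,-2],0,8],
    [[10,-1,-1],0,8],
    [[5,0,0],0,8],
    [[0,0,0],0,8],
  ],
)

```text
clock: 3.08
eef_pos: [639.9, 179.0, 11.5]
tool_rot: [-0.439, 1.557, -0.687]
force: [0.3, -0.0, -1.1]
width: 8.2
```

Run:
```python
from h import *
st()
plan([(-4,200,11,0,12,8)])
p,d=eyes.get_image("scene");cv2.imwrite("pics/s2.png",cv2.resize(p[180:290,230:420],None,fx=4,fy=4))
```

```text
t 3.08 tcp [639.9 179.   11.5] S [ -2.5 206. ] phi -0.4 F [ 0.3 -0.  -1.1] w 8.2 down [ 0.01  -0.008 -1.   ] q7 -0.24
[[0.5, -6.0, -1.5], -0.4, 8]
-- [637.  173.5  11. ]
```

View pics/s2.png

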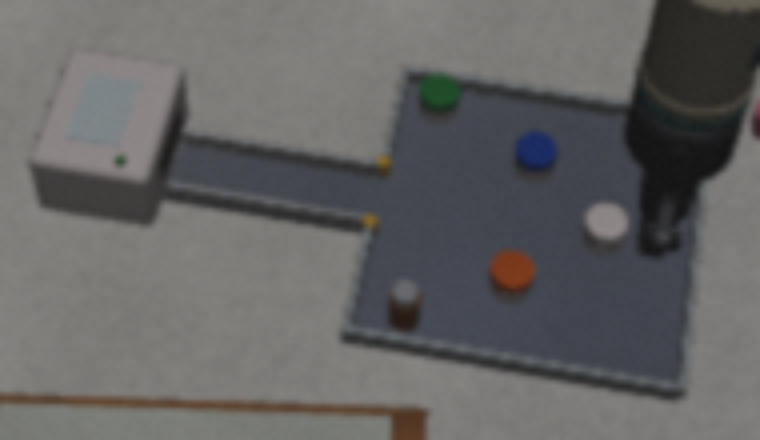

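The fingers are directly behind the white jar (jar at (606,222), fingers at (660,240) in the crop). Starting the push.

Call:
apply_moves(
  targets=[
    [[0.5,-8,-1.5],-0.4,8],
    [[0,-8,0],0,8],
    [[0,-8,0],0,8],
    [[0,-8,0],0,8],
    [[0,-8,0],0,8],
    [[0,-8,0],0,8],
    [[0,-8,0],0,8],
  ],
)

```text
clock: 4.0
eef_pos: [625.2, 121.2, 12.8]
tool_rot: [-0.315, 1.555, -0.556]
force: [0.6, 0.5, 0.3]
width: 8.3
```

```bash
cat >> h.py <<'E'
def look(n="scene",tag="x",save=True):
    p,d=eyes.get_image(n);c=eyes.camera_params(n)
    box=(235,130,390,225) if n=="top" else (235,185,415,285)
    M=masks(p);M["white"]=p.min(2)>105
    for k,m in M.items():
        for a,q in blobs(m,8,130,box): print(n,k,a,q.round(1),toS(ray(c,*q,21 if k=="yellow" else 29)).round(1))
    if save: cv2.imwrite(f"pics/{tag}.png",cv2.convertScaleAbs(cv2.resize(p[box[1]:box[3],box[0]:box[2]],None,fx=4,fy=4),alpha=1.4))
E
python3 - <<'E'
from h import *
st()
look("scene","s3")
E
```

```text
t 4.0 tcp [625.2 121.2  12.8] S [ -2.9 146.3] phi 0.1 F [0.6 0.5 0.3] w 8.3 down [ 0.013 -0.008 -1.   ] q7 -0.14
scene orange 74 [357.6 246.9] [ 51.6 109.1]
scene blue 56 [363.2 217.1] [-54.9 109.4]
scene green 43 [339.4 202.6] [-93.4  30. ]
scene white 67 [363.6 231.7] [ -3.3 118.3]
```

View pics/s3.png

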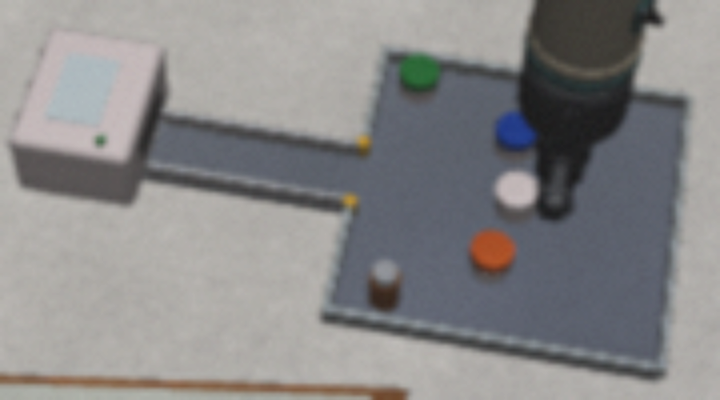

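Tracking well: jar centre (-3.3,118), 28 mm ahead of the tool. Continuing.

Call:
apply_moves(
  targets=[
    [[0.5,-8,0.3],0,8],
    [[0.3,-8,0.3],0,8],
    [[0.3,-8,0.3],0,8],
    [[0.3,-8,0.3],0,8],
    [[0.3,-8,0.3],0,8],
    [[0.3,-8,0.3],0,8],
    [[0.3,-8,0.3],0,8],
    [[0.3,-8,0.3],0,8],
  ],
)

```text
clock: 5.05
eef_pos: [611.7, 53.7, 10.8]
tool_rot: [-0.285, 1.555, -0.526]
force: [0.5, 1.0, 0.2]
width: 7.9
```

Run:
```python
from h import *
st()
look("scene","s4")
```

```text
t 5.05 tcp [611.7  53.7  10.8] S [ 0.2 77.6] phi 0.0 F [0.5 1.  0.2] w 7.9 down [ 0.014 -0.008 -1.   ] q7 -0.04
scene orange 73 [357.6 246.9] [ 51.4 109.1]
scene blue 52 [364.2 217.4] [-54.2 112.5]
scene green 14 [337.  202.2] [-93.1  22.5]
scene yellow 8 [322.1 234.9] [27.6  0.9]
scene white 57 [339.9 228.4] [-0.1 48.4]
```

View pics/s4.png

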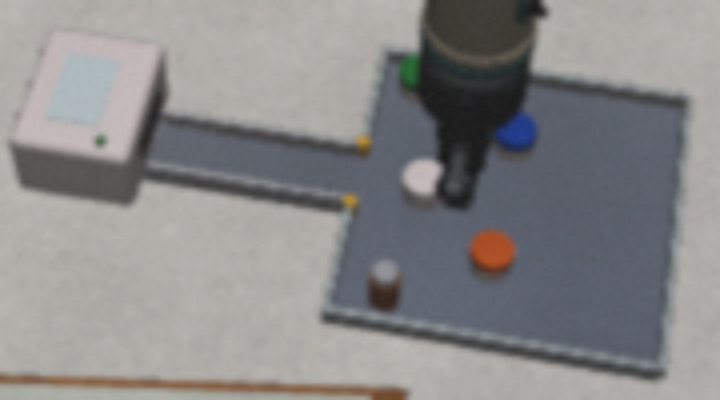

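Centred on the gate line at (-0.1,48). Through the gate next.

Call:
apply_moves(
  targets=[
    [[0,-8,0],0,8],
    [[0,-8,0],0,8],
    [[0,-8,0],0,8],
    [[0,-8,0],0,8],
    [[0,-8,0],0,8],
    [[0,-6,0],0,8],
  ],
)

```text
clock: 5.85
eef_pos: [599.1, 3.9, 10.8]
tool_rot: [-0.42, 1.555, -0.663]
force: [0.2, 0.7, 0.6]
width: 8.2
```

Run:
```python
from h import *
st()
look("scene","s5")
```

```text
t 5.85 tcp [599.1   3.9  10.8] S [-0.1 26.2] phi -0.0 F [0.2 0.7 0.6] w 8.2 down [ 0.013 -0.01  -1.   ] q7 0.03
scene orange 74 [357.6 246.9] [ 51.6 109.1]
scene blue 63 [363.6 216.9] [-55.8 110.4]
scene yellow 8 [322.1 234.9] [27.6  0.9]
scene white 47 [322.3 225.3] [-0.3 -4.5]
```

View pics/s5.png

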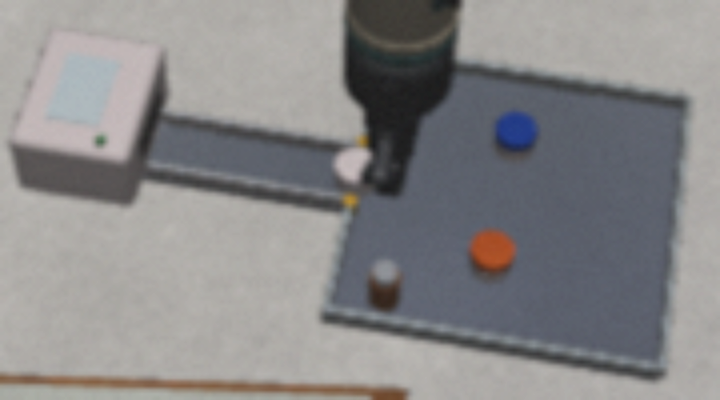

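Call:
apply_moves(
  targets=[
    [[0,-7,0],0,8],
    [[0,-7,0],0,8],
    [[0,-7,0],0,8],
    [[0,-7,0],0,8],
    [[0,-7,0],0,8],
  ],
)

```text
clock: 6.52
eef_pos: [590.0, -32.8, 11.1]
tool_rot: [-0.441, 1.554, -0.684]
force: [0.1, 0.3, -0.1]
width: 8.2
```

Run:
```python
from h import *
st()
look("scene","s6")
look("top","t6")
```

```text
t 6.53 tcp [590.  -32.8  11.1] S [ -0.1 -11.6] phi -0.0 F [ 0.1  0.3 -0.1] w 8.2 down [ 0.013 -0.01  -1.   ] q7 0.08
scene orange 74 [357.6 246.9] [ 51.6 109.1]
scene blue 65 [363.6 216.8] [-56.1 110.4]
scene green 45 [339.4 202.6] [-93.1  29.8]
scene yellow 8 [322.1 234.9] [27.6  0.9]
scene white 39 [309.6 223. ] [ -0.4 -42.8]
top orange 50 [286.8 163.9] [ 50.8 107.6]
top blue 10 [277.1 191.5] [-50.3 116.5]
top white 8 [328.1 189.8] [ -2.7 -52.7]
```

View pics/s6.png

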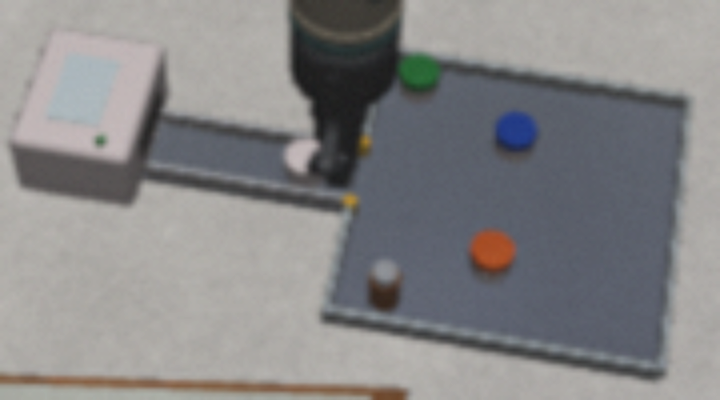

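White stands at y≈-41, wholly past the gate. Backing out and moving behind orange at (51,109).

Call:
apply_moves(
  targets=[
    [[0,10,0],0,8],
    [[0,20,0],0,8],
    [[-10,20,0],0,8],
    [[-25,10,0],0,8],
    [[-25,5,0],0,8],
  ],
)

```text
clock: 7.25
eef_pos: [604.8, 40.4, 69.8]
tool_rot: [-0.489, 1.56, -0.728]
force: [-0.3, -0.2, 0.5]
width: 8.0
```

Run:
```python
from h import *
st()
look("scene","s7")
plan([(76,140,65,-38.8,40,8)])
```

```text
t 7.25 tcp [604.8  40.4  69.8] S [-3.3 63. ] phi 0.2 F [-0.3 -0.2  0.5] w 8.0 down [ 0.008 -0.007 -1.   ] q7 -0.05
scene orange 74 [357.6 246.9] [ 51.6 109.1]
scene blue 63 [363.6 216.9] [-55.8 110.4]
scene green 17 [337.2 202.6] [-91.9  23.4]
scene yellow 8 [322.1 234.9] [27.6  0.9]
[[2.0, 19.0, 19.0], 10.0, 8]
[[2.0, 22.0, 16.0], 10.0, 8]
[[2.0, 24.0, 12.0], 10.0, 8]
[[3.0, 26.0, 8.0], 9.1, 8]
-- [700.5  96.2  64.8]
```

Call:
apply_moves(
  targets=[
    [[1,19,19],10,8],
    [[1,22,16],10,8],
    [[1,24,12],10,8],
    [[1,26,8],9,8],
    [[0,0,0],0,8],
    [[0,0,0],0,8],
  ],
)

```text
clock: 8.05
eef_pos: [702.1, 112.1, 69.3]
tool_rot: [0.906, 1.558, -0.019]
force: [-0.4, 0.2, -0.3]
width: 8.1
```

Run:
```python
from h import *
st()
look("scene","s8")
plan([(76,140,11,-38.8,12,8)])
```

```text
t 8.05 tcp [702.1 112.1  69.3] S [ 73.9 155.9] phi -39.1 F [-0.4  0.2 -0.3] w 8.1 down [ 0.013 -0.    -1.   ] q7 -0.7
scene orange 67 [357.3 247.1] [ 52.3 108.4]
scene blue 41 [362.1 216.6] [-56.  105.8]
scene green 40 [339.4 202.4] [-94.1  29.8]
scene yellow 8 [322.1 234.9] [27.6  0.9]
[[9.7, -2.0, 1.9], -0.0, 8]
[[9.7, -2.0, 1.9], -0.0, 8]
[[9.7, -2.0, 1.9], -0.0, 8]
[[9.7, -2.0, 2.0], -0.0, 8]
[[9.8, -1.9, 1.9], -0.0, 8]
[[9.7, -2.0, 2.0], -0.3, 8]
-- [700.3  96.1  11. ]
```

View pics/s8.png

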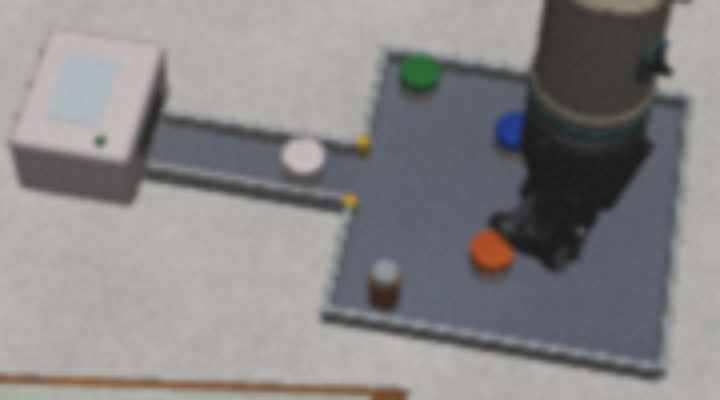

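The white jar stands in the lane at crop (303,158), behind the posts. Descending behind orange.

Call:
apply_moves(
  targets=[
    [[12,-1,2],0,8],
    [[15,-1,2],0,8],
    [[15,-1,3],0,8],
    [[10,-1,2],0,8],
    [[4,-1,2],0,8],
    [[0,0,0],0,8],
  ],
)

```text
clock: 8.85
eef_pos: [703.4, 97.4, 8.4]
tool_rot: [0.948, 1.561, 0.021]
force: [0.2, -0.1, 0.3]
width: 7.7
```

Run:
```python
from h import *
st()
look("scene","s9")
plan([(76,140,11,-38.8,8,8),(17,66,11,-38.8,8,8)])
```

```text
t 8.85 tcp [703.4  97.4   8.4] S [ 78.7 142. ] phi -39.2 F [ 0.2 -0.1  0.3] w 7.7 down [ 0.01  0.   -1.  ] q7 -0.65
scene orange 26 [354.9 246. ] [ 50.1 101. ]
scene green 41 [339.4 202.6] [-93.4  30. ]
scene yellow 8 [322.1 234.9] [27.6  0.9]
[[-2.4, -3.5, -0.7], -0.4, 8]
-- [700.3  96.1  11. ]
[[-0.1, -7.9, 0.0], -0.0, 8]
[[-0.1, -7.9, 0.0], -0.0, 8]
[[-0.1, -7.9, 0.0], -0.0, 8]
[[-0.0, -7.9, 0.0], -0.0, 8]
[[-0.1, -7.9, 0.0], -0.0, 8]
[[-0.0, -7.9, 0.1], -0.0, 8]
[[-0.1, -7.9, 0.0], -0.0, 8]
[[-0.0, -7.9, 0.1], -0.0, 8]
[[-0.1, -7.9, 0.0], -0.0, 8]
[[-0.0, -7.8, 0.1], -0.0, 8]
[[-0.1, -7.9, 0.0], -0.0, 8]
[[-0.0, -7.8, 0.1], -0.0, 8]
-- [625.3  38.5  11. ]
```

View pics/s9.png

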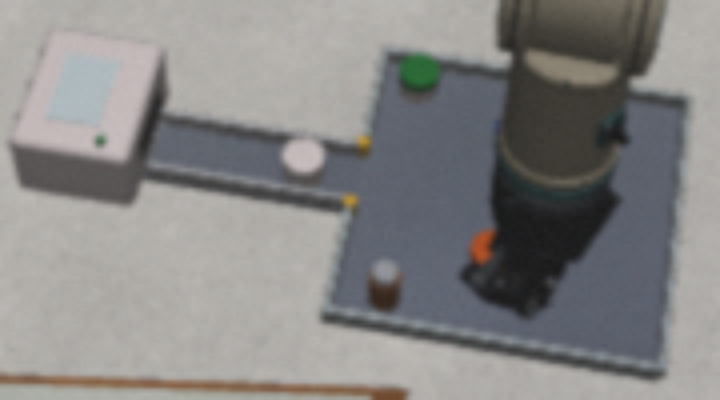

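Call:
apply_moves(
  targets=[
    [[-2.4,-5,0],0,8],
    [[0,-8,0],0,8],
    [[0,-8,0],0,8],
    [[0,-8,0],0,8],
    [[0,-8,0],0,8],
    [[0,-8,0],0,8],
    [[0,-6,0],0,8],
  ],
)

```text
clock: 9.78
eef_pos: [660.8, 65.5, 12.6]
tool_rot: [1.003, 1.558, 0.077]
force: [0.6, 0.8, 0.2]
width: 7.8
```

Run:
```python
from h import *
st()
look("scene","s10")
plan([(17,66,11,-38.8,8,8)])
```

```text
t 9.78 tcp [660.8  65.5  12.6] S [ 45.1 100.8] phi -39.2 F [0.6 0.8 0.2] w 7.8 down [ 0.013  0.001 -1.   ] q7 -0.57
scene green 43 [339.4 202.6] [-93.4  30. ]
scene yellow 8 [322.1 234.9] [27.6  0.9]
[[0.2, -7.3, 0.0], -0.0, 8]
[[0.2, -7.3, 0.0], -0.0, 8]
[[0.2, -7.3, 0.0], -0.0, 8]
[[0.2, -7.3, 0.0], -0.0, 8]
[[0.2, -7.2, 0.0], -0.0, 8]
[[0.1, -7.3, 0.1], -0.4, 8]
-- [625.2  38.4  11. ]
```

View pics/s10.png

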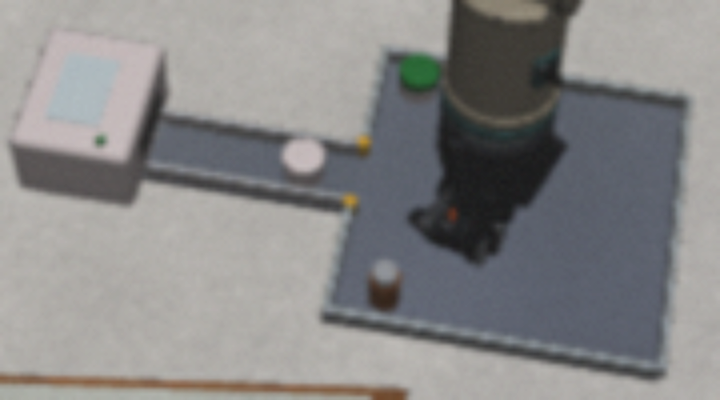

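Call:
apply_moves(
  targets=[
    [[0.5,-7.5,0],0,8],
    [[0.5,-7.5,0],0,8],
    [[0.3,-7.5,0],0,8],
    [[0,-7.5,0],0,8],
    [[0,-7.5,0],0,8],
    [[0,-4,0],0,8],
    [[0,6,0],0,8],
    [[0,12,0],0,8],
    [[-15,10,0],0,8],
    [[-25,6,0],0,8],
  ],
)

```text
clock: 11.08
eef_pos: [652.7, 61.0, 50.0]
tool_rot: [1.03, 1.562, 0.104]
force: [0.7, 0.3, 0.7]
width: 7.9
```

Run:
```python
from h import *
st()
look("scene","s11")
```

```text
t 11.07 tcp [652.7  61.   50. ] S [38.2 94.5] phi -39.2 F [0.7 0.3 0.7] w 7.9 down [ 0.009  0.001 -1.   ] q7 -0.58
scene orange 19 [336.2 226.9] [-3.  36.6]
scene green 38 [339.  202.5] [-93.4  28.7]
scene yellow 8 [322.1 234.9] [27.6  0.9]
```

View pics/s11.png

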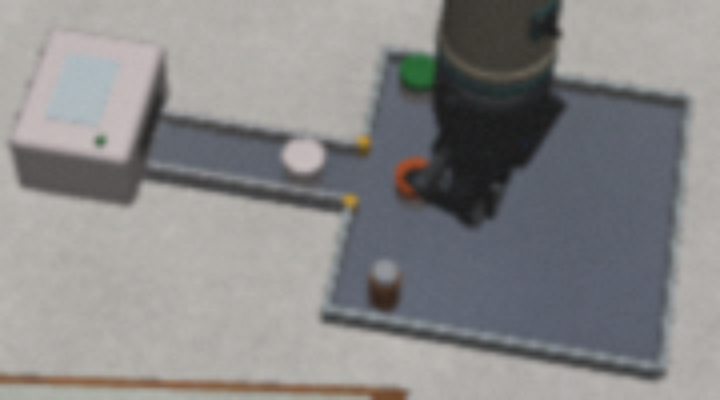

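Orange is now close to the gate axis, partly hidden. Aligning behind it.

Run:
```python
from h import *
plan([(0,92,60,0,40,8)])
```

```text
[[-2.0, -7.0, -7.0], -10.0, 8]
[[-2.0, -6.0, -9.0], -10.0, 8]
[[-1.0, -4.0, -9.0], -10.0, 8]
[[-2.0, -3.0, -10.0], -9.1, 8]
-- [615.1  67.6  60.1]
```

Call:
apply_moves(
  targets=[
    [[-4,-7,-7],-10,8],
    [[-4,-6,-9],-10,8],
    [[-2,-4,-9],-10,8],
    [[0,-3,-10],-9.1,8],
    [[0,0,0],0,8],
    [[0,0,0],0,8],
  ],
)

```text
clock: 11.88
eef_pos: [619.0, 71.7, 63.1]
tool_rot: [0.3, 1.55, 0.081]
force: [0.2, 0.8, -1.1]
width: 8.2
```

Run:
```python
from h import *
st()
look("scene","s12")
plan([(0,84,11,0,12,8)])
```

```text
t 11.88 tcp [619.   71.7  63.1] S [ 3.  96.8] phi 1.3 F [ 0.2  0.8 -1.1] w 8.2 down [ 0.021  0.002 -1.   ] q7 -0.06
scene orange 69 [338.6 228.5] [ 1.  44.6]
scene blue 31 [365.7 217.5] [-54.9 117. ]
scene green 44 [339.5 202.6] [-93.1  30.2]
scene yellow 8 [322.1 234.9] [27.6  0.9]
[[10.4, -2.6, -0.8], 0.0, 8]
[[10.4, -2.6, -0.8], 0.0, 8]
[[10.4, -2.6, -0.9], 0.0, 8]
[[10.4, -2.6, -0.8], 1.0, 8]
[[10.3, -2.6, -0.8], 0.3, 8]
-- [613.1  60.   11. ]
```

View pics/s12.png

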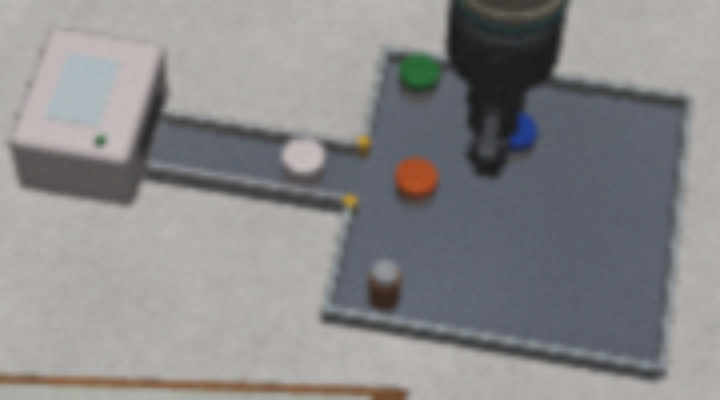

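Orange is at (1,45), standing. Descending behind it.

Call:
apply_moves(
  targets=[
    [[13,-2,-0.7],0.5,8],
    [[15,-2,-0.7],0.5,8],
    [[12,-2,-0.7],0.3,8],
    [[8,-2,-0.7],0,8],
    [[3,0,0],0,8],
    [[0,0,0],0,8],
  ],
)

```text
clock: 12.68
eef_pos: [614.9, 63.5, 6.6]
tool_rot: [0.26, 1.552, 0.013]
force: [0.3, -0.1, 0.0]
width: 7.7
```

Run:
```python
from h import *
st()
plan([(0.5,70,11,0,8,8)])
```

```text
t 12.68 tcp [614.9  63.5   6.6] S [ 1.  87.9] phi -0.2 F [ 0.3 -0.1  0. ] w 7.7 down [ 0.019  0.    -1.   ] q7 -0.04
[[-1.5, -6.0, -0.1], -0.0, 8]
[[-1.5, -5.9, -0.1], -0.0, 8]
[[-1.5, -6.0, -0.1], -0.2, 8]
-- [610.2  46.3  11. ]
```

Call:
apply_moves(
  targets=[
    [[-4,-5,0],0,8],
    [[-1,-7,0],0,8],
    [[0,-8,0],0,8],
    [[0,-8,0],0,8],
    [[0,-8,0],0,8],
    [[0,-8,0],0,8],
    [[0,-6,0],0,8],
  ],
)

```text
clock: 13.55
eef_pos: [602.9, 11.5, 13.2]
tool_rot: [0.262, 1.549, 0.016]
force: [-0.3, 1.3, -0.2]
width: 8.0
```

Run:
```python
from h import *
st()
look("scene","s13")
```

```text
t 13.55 tcp [602.9  11.5  13.2] S [ 1.8 34.5] phi -0.2 F [-0.3  1.3 -0.2] w 8.0 down [ 0.022  0.    -1.   ] q7 0.03
scene orange 47 [325.  226.4] [1.9 4. ]
scene blue 64 [363.6 217. ] [-55.6 110.4]
scene yellow 8 [322.1 234.9] [27.6  0.9]
```

View pics/s13.png

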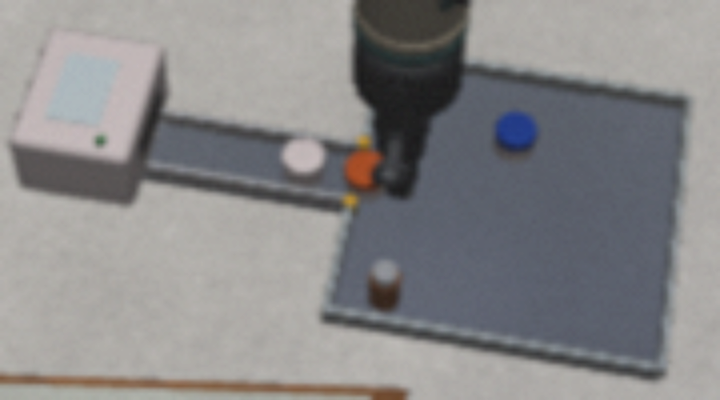

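Call:
apply_moves(
  targets=[
    [[1.5,-7,-0.8],0,8],
    [[0.5,-7,-0.5],0,8],
    [[0,-7,-0.3],0,8],
    [[0,-7,0],0,8],
    [[0,-7,0],0,8],
    [[0,-7,0],0,8],
  ],
)

```text
clock: 14.35
eef_pos: [590.9, -30.7, 11.1]
tool_rot: [0.3, 1.548, 0.055]
force: [-0.1, 0.8, 1.2]
width: 8.2
```

Run:
```python
from h import *
st()
look("scene","s14")
```

```text
t 14.35 tcp [590.9 -30.7  11.1] S [ 0.2 -9.4] phi -0.2 F [-0.1  0.8  1.2] w 8.2 down [ 0.023  0.001 -1.   ] q7 0.1
scene orange 40 [310.  223.2] [ -0.  -41.4]
scene blue 62 [363.5 216.9] [-55.9 110.2]
scene green 44 [339.3 202.5] [-93.4  29.7]
scene yellow 8 [322.1 234.9] [27.6  0.9]
```

View pics/s14.png

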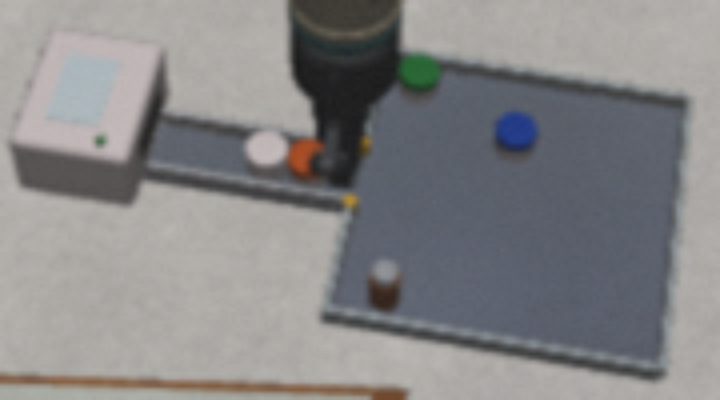

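Orange is in at y≈-39, and it pushed white on ahead. Next is blue at (-56,110).

Call:
apply_moves(
  targets=[
    [[0,10,0],0,8],
    [[0,20,0],0,8],
    [[-10,20,0],0,8],
    [[-25,10,0],0,8],
    [[-20,5,0],0,8],
  ],
)

```text
clock: 15.02
eef_pos: [604.6, 39.0, 65.3]
tool_rot: [0.346, 1.553, 0.102]
force: [0.1, 0.1, -0.7]
width: 7.7
```

Run:
```python
from h import *
st()
plan([(-83,142,62,40.7,40,8)])
```

```text
t 15.03 tcp [604.6  39.   65.3] S [-3.1 61.6] phi -0.1 F [ 0.1  0.1 -0.7] w 7.7 down [ 0.018  0.002 -1.   ] q7 -0.03
[[0.0, 16.0, -16.0], -8.0, 8]
[[1.0, 18.0, -14.0], -8.0, 8]
[[0.0, 20.0, -11.0], -8.0, 8]
[[1.0, 21.0, -8.0], -8.0, 8]
[[0.0, 22.0, -5.0], -8.8, 8]
-- [546.1 136.   62.5]
```

Call:
apply_moves(
  targets=[
    [[0,16,-16],-8,8],
    [[0,18,-14],-8,8],
    [[0,20,-11],-8,8],
    [[0,18,-7],-8,8],
    [[0,12,-5],-8.8,8],
    [[0,0,0],0,8],
    [[0,0,0],0,8],
  ],
)

```text
clock: 15.9
eef_pos: [549.6, 141.2, 66.1]
tool_rot: [-0.213, 1.547, 0.291]
force: [0.9, 0.4, -0.3]
width: 8.2
```

Run:
```python
from h import *
st()
look("scene","s15")
plan([(-83,142,11,40.7,12,8)])
```

```text
t 15.9 tcp [549.6 141.2  66.1] S [-81.1 147.6] phi 42.8 F [ 0.9  0.4 -0.3] w 8.2 down [ 0.022  0.007 -1.   ] q7 0.33
scene orange 67 [311.3 223.6] [  0.6 -37.4]
scene blue 63 [363.5 216.9] [-55.7 110.2]
scene green 40 [339.5 202.5] [-93.8  30.1]
scene yellow 8 [322.1 234.9] [27.6  0.9]
[[11.0, -0.5, -1.3], 0.0, 8]
[[11.0, -0.5, -1.3], 1.0, 8]
[[11.0, -0.5, -1.3], 0.0, 8]
[[11.0, -0.6, -1.3], 1.0, 8]
[[10.9, -0.6, -1.2], 0.1, 8]
-- [546.4 136.2  11. ]
```

View pics/s15.png

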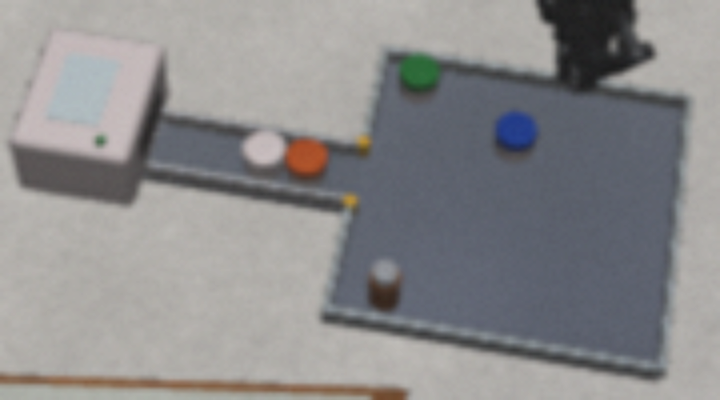

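White and orange stand in the lane, with orange at y≈-37. Descending behind blue.

Call:
apply_moves(
  targets=[
    [[12,-0.5,-1.5],0.5,8],
    [[14,-0.5,-1.5],0.5,8],
    [[12,-0.5,-1.3],0.5,8],
    [[8,-0.5,-1.3],0.5,8],
    [[3,0,0],0,8],
    [[0,0,0],0,8],
  ],
)

```text
clock: 16.7
eef_pos: [546.6, 134.7, 12.1]
tool_rot: [-0.235, 1.55, 0.226]
force: [-0.3, 0.6, -0.3]
width: 8.1
```

Run:
```python
from h import *
st()
look("scene","s16")
s=toS(status.read_state()["eef_pos"]);d=np.array([-55.8,110])-s;print(d,np.degrees(np.arctan2(d[0],-d[1])))
plan([(-17.6,65.5,11,40.7,8,8)])
```

```text
t 16.7 tcp [546.6 134.7  12.1] S [-82.4 140.6] phi 40.3 F [-0.3  0.6 -0.3] w 8.1 down [ 0.021  0.005 -1.   ] q7 0.32
scene orange 67 [311.3 223.6] [  0.6 -37.4]
scene blue 65 [363.7 216.9] [-55.8 110.6]
scene green 40 [339.3 202.5] [-93.4  29.5]
scene yellow 8 [322.1 234.9] [27.6  0.9]
[ 26.52298623 -30.61344218] 40.905122197045856
[[0.1, -7.6, 0.1], -0.0, 8]
[[0.1, -7.6, 0.1], -0.0, 8]
[[0.2, -7.6, 0.0], -0.0, 8]
[[0.1, -7.6, 0.1], -0.0, 8]
[[0.2, -7.6, 0.0], -0.0, 8]
[[0.1, -7.6, 0.1], -0.0, 8]
[[0.2, -7.6, 0.0], -0.0, 8]
[[0.1, -7.7, 0.1], -0.0, 8]
[[0.2, -7.6, 0.0], -0.0, 8]
[[0.1, -7.7, 0.1], -0.0, 8]
[[0.2, -7.6, 0.0], -0.0, 8]
[[0.1, -7.7, 0.1], -0.0, 8]
[[0.2, -7.6, 0.0], -0.4, 8]
-- [591.5  46.3  11. ]
```

View pics/s16.png

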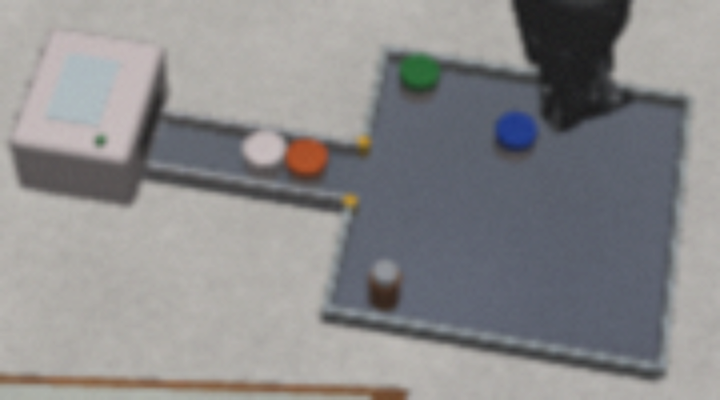

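Aligned behind blue (bearing 40.9° against jaw 40.3°). Pushing.

Call:
apply_moves(
  targets=[
    [[0.3,-8,0],0,8],
    [[0.3,-8,0],0,8],
    [[0.2,-8,0],0,8],
    [[0.2,-8,0],0,8],
    [[0.2,-8,0],0,8],
    [[0.2,-8,0],0,8],
    [[0.2,-8,0],0,8],
  ],
)

```text
clock: 17.62
eef_pos: [574.3, 81.3, 12.2]
tool_rot: [-0.23, 1.547, 0.232]
force: [0.3, -0.0, 0.8]
width: 7.7
```

Run:
```python
from h import *
st()
look("scene","s17")
plan([(-17.6,65.5,11,40.7,8,8)])
```

```text
t 17.62 tcp [574.3  81.3  12.2] S [-42.7  95.4] phi 40.3 F [ 0.3 -0.   0.8] w 7.7 down [ 0.023  0.005 -1.   ] q7 0.4
scene orange 67 [311.3 223.6] [  0.6 -37.4]
scene blue 68 [350.3 223.2] [-24.8  75.2]
scene green 44 [339.5 202.6] [-93.1  30.1]
scene yellow 8 [322.1 234.9] [27.6  0.9]
[[0.3, -7.5, -0.0], -0.0, 8]
[[0.3, -7.4, -0.0], -0.0, 8]
[[0.3, -7.5, -0.0], -0.0, 8]
[[0.3, -7.4, -0.1], -0.0, 8]
[[0.3, -7.5, -0.0], -0.5, 8]
-- [591.6  46.2  11. ]
```

View pics/s17.png

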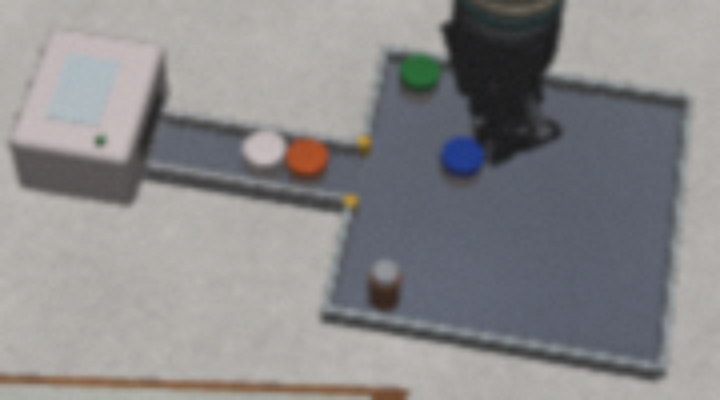

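Call:
apply_moves(
  targets=[
    [[0.5,-7.5,0],0,8],
    [[0.3,-7.5,0],0,8],
    [[0.2,-7.5,0],0,8],
    [[0,-7.5,0],0,8],
    [[0,-6,0],0,8],
    [[0,6,0],0,8],
    [[0,12,0],0,8],
    [[-15,10,0],0,8],
    [[-25,6,0],0,8],
    [[-5,0,0],0,8],
  ],
)

```text
clock: 18.92
eef_pos: [573.5, 80.3, 58.2]
tool_rot: [-0.206, 1.547, 0.257]
force: [0.1, 1.1, -0.3]
width: 7.5
```

Run:
```python
from h import *
st()
look("scene","s18")
plan([(0,90,60,0,40,8)])
```

```text
t 18.93 tcp [573.5  80.3  58.2] S [-43.2  94.2] phi 40.4 F [ 0.1  1.1 -0.3] w 7.5 down [ 0.023  0.006 -1.   ] q7 0.39
scene orange 67 [311.3 223.6] [  0.6 -37.4]
scene blue 65 [338.3 228.6] [ 1.2 43.9]
scene green 43 [339.4 202.6] [-93.4  30. ]
scene yellow 8 [322.1 234.9] [27.6  0.9]
[[-0.0, -6.0, 6.0], 8.0, 8]
[[-0.0, -5.0, 7.0], 8.0, 8]
[[-0.0, -4.0, 8.0], 8.0, 8]
[[-1.0, -4.0, 8.0], 8.0, 8]
[[-0.0, -2.0, 8.0], 8.4, 8]
-- [614.2  65.9  59.9]
```

Blue is at (1.2,44). Aligning behind it.

Call:
apply_moves(
  targets=[
    [[0,-6,6],8,8],
    [[0,-5,7],8,8],
    [[0,-4,8],8,8],
    [[0,-4,8],8,8],
    [[0,-2,8],8.4,8],
    [[0,0,0],0,8],
    [[0,0,0],0,8],
  ],
)

```text
clock: 19.85
eef_pos: [612.5, 65.2, 56.5]
tool_rot: [0.505, 1.552, 0.244]
force: [0.3, 0.2, 0.8]
width: 8.3
```

Run:
```python
from h import *
st()
look("scene","s19")
plan([(1,86,12,0,12,8)])
```

```text
t 19.85 tcp [612.5  65.2  56.5] S [-1.7 88.9] phi -1.1 F [0.3 0.2 0.8] w 8.3 down [ 0.018  0.004 -1.   ] q7 -0.08
scene orange 67 [311.3 223.6] [  0.6 -37.4]
scene blue 65 [338.3 228.6] [ 1.2 43.9]
scene green 44 [339.5 202.5] [-93.7  30.2]
scene yellow 8 [322.1 234.9] [27.6  0.9]
[[11.1, -0.8, 0.5], -0.0, 8]
[[11.1, -0.8, 0.5], -0.0, 8]
[[11.2, -0.8, 0.5], -1.0, 8]
[[11.1, -0.9, 0.5], -0.1, 8]
-- [614.5  61.7  12. ]
```

View pics/s19.png

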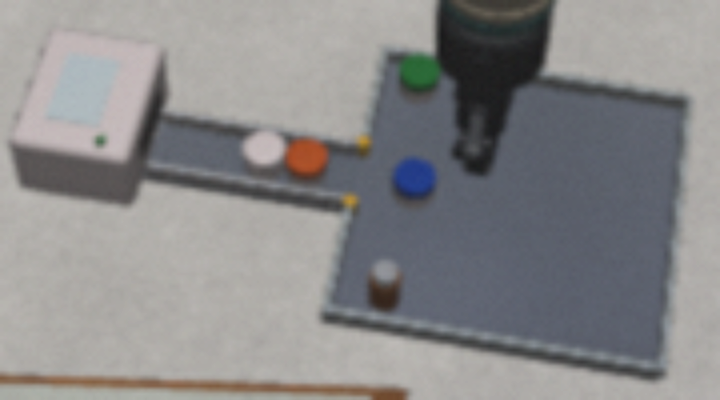

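Call:
apply_moves(
  targets=[
    [[11,-0.5,0.5],-0.5,8],
    [[12,-0.5,0.5],-0.5,8],
    [[10,0,0.5],0,8],
    [[6,0,0.5],0,8],
    [[2,0,0],0,8],
    [[0,0,0],0,8],
  ],
)

```text
clock: 20.65
eef_pos: [613.9, 63.9, 11.7]
tool_rot: [0.552, 1.554, 0.312]
force: [0.5, -0.9, 0.0]
width: 7.8
```

Run:
```python
from h import *
st()
look("scene","s20")
plan([(1,70,11,0,8,8)])
```

```text
t 20.65 tcp [613.9  63.9  11.7] S [-0.1 88. ] phi 0.1 F [ 0.5 -0.9  0. ] w 7.8 down [ 0.016  0.005 -1.   ] q7 -0.04
scene orange 67 [311.3 223.6] [  0.6 -37.4]
scene blue 66 [338.4 228.6] [ 1.3 44.1]
scene green 34 [338.7 202.4] [-93.4  27.6]
scene yellow 8 [322.1 234.9] [27.6  0.9]
[[0.2, -6.0, 0.3], 0.0, 8]
[[0.3, -6.0, 0.4], 0.0, 8]
[[0.2, -6.1, 0.3], 0.1, 8]
-- [610.7  46.2  11. ]
```

Call:
apply_moves(
  targets=[
    [[0.3,-7,0.5],0,8],
    [[0.2,-8,0.3],0,8],
    [[0.2,-8,0],0,8],
    [[0.2,-8,0],0,8],
    [[0.2,-8,0],0,8],
    [[0.2,-8,0],0,8],
    [[0,-6,0],0,8],
  ],
)

```text
clock: 21.58
eef_pos: [602.3, 8.7, 11.3]
tool_rot: [0.526, 1.552, 0.285]
force: [0.3, 1.0, 1.4]
width: 7.8
```

Run:
```python
from h import *
st()
look("scene","s21")
```

```text
t 21.57 tcp [602.3   8.7  11.3] S [ 1.9 31.6] phi 0.1 F [0.3 1.  1.4] w 7.8 down [ 0.018  0.005 -1.   ] q7 0.04
scene orange 67 [311.3 223.6] [  0.6 -37.4]
scene blue 46 [324.  226.2] [2.  1.2]
scene yellow 8 [325.9 219.9] [-27.    1.1]
scene yellow 9 [322.1 234.7] [26.9  0.7]
```

View pics/s21.png

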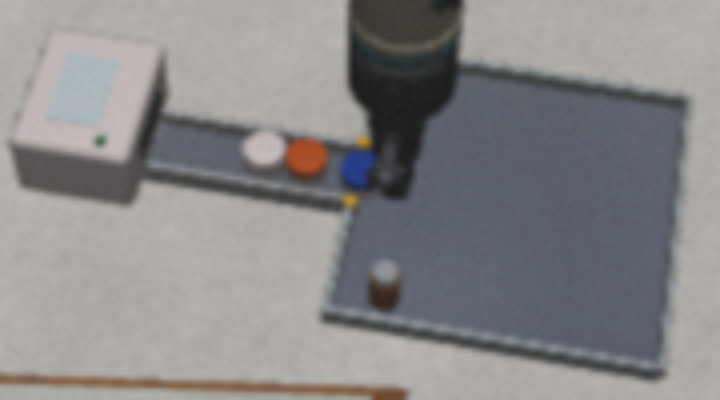

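Call:
apply_moves(
  targets=[
    [[0,-7,-0.9],0,8],
    [[0,-7,-0.6],0,8],
    [[0,-7,-0.3],0,8],
    [[0,-7,0],0,8],
    [[0,-7,0],0,8],
    [[0,-6,0],0,8],
  ],
)

```text
clock: 22.38
eef_pos: [590.6, -32.4, 11.2]
tool_rot: [0.565, 1.55, 0.325]
force: [0.9, 1.4, 1.6]
width: 7.9
```

Run:
```python
from h import *
st()
look("scene","s22")
```

```text
t 22.38 tcp [590.6 -32.4  11.2] S [  0.3 -11.1] phi 0.2 F [0.9 1.4 1.6] w 7.9 down [ 0.019  0.007 -1.   ] q7 0.1
scene orange 66 [300.6 221.6] [  0.3 -69.8]
scene blue 41 [309.7 223. ] [ -0.4 -42.4]
scene green 42 [339.4 202.5] [-93.5  29.7]
scene yellow 8 [322.1 234.9] [27.6  0.9]
```

View pics/s22.png

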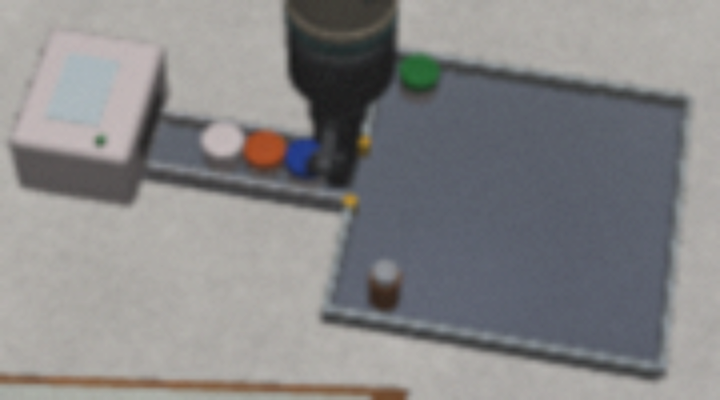

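All three are in. Backing out along the lane, then lifting clear.

Call:
apply_moves(
  targets=[
    [[0,8,0],0,8],
    [[0,18,0],0,8],
    [[0,20,0],0,8],
    [[-20,15,0],0,8],
    [[-40,10,0],0,8],
    [[-50,20,0],0,8],
    [[-40,30,0],0,8],
    [[-10,20,0],0,8],
    [[0,0,0],0,8],
    [[0,0,0],0,8],
  ],
)

```text
clock: 23.68
eef_pos: [620.2, 121.9, 175.1]
tool_rot: [0.75, 1.554, 0.523]
force: [-0.2, -0.3, -0.0]
width: 8.5
```

Run:
```python
from h import *
st()
look("scene","s23");look("top","t23")
```

```text
t 23.68 tcp [620.2 121.9 175.1] S [ -7.9 145.9] phi 0.9 F [-0.2 -0.3 -0. ] w 8.5 down [ 0.014  0.008 -1.   ] q7 -0.19
scene orange 65 [300.3 221.5] [  0.2 -70.8]
scene blue 65 [310.7 223.7] [  1.4 -39.1]
scene green 38 [339.4 202.5] [-93.5  29.9]
scene yellow 8 [322.1 234.9] [27.6  0.9]
top orange 48 [333.9 190.6] [ -0.7 -72.5]
top blue 45 [325. 188.] [  0.7 -40.8]
top white 64 [342.8 192.8] [  -1.  -104.3]
```

View pics/s23.png

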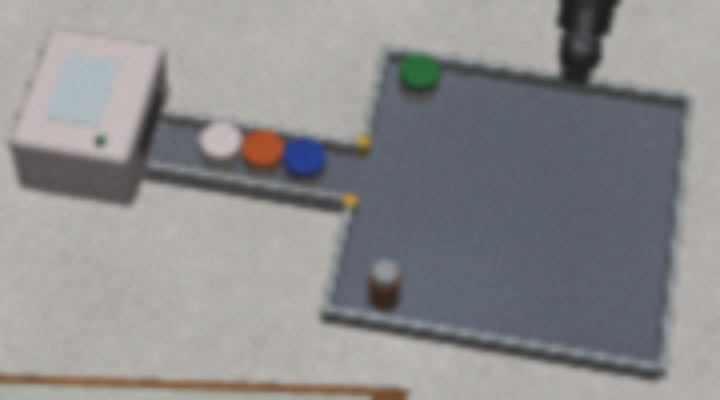

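View pics/t23.png

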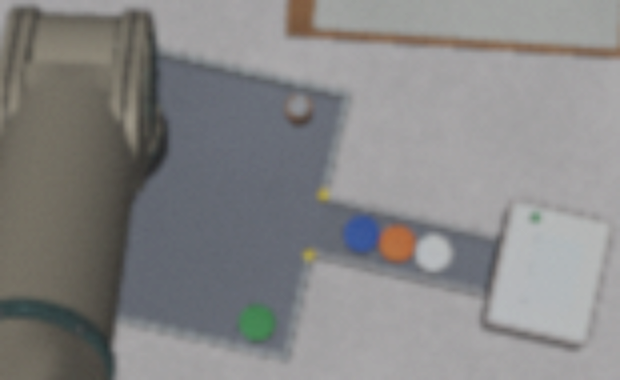

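Both views show all three jars standing in the lane: white at y≈-104, orange at -71 and blue at -40. Green and the vial are where they began, and the tool is clear at z=175.

```bash
python3 -c "
from cell import ctrl
print(ctrl.finish_job())"
```

```text
the job is handed in; nothing more can be done
None
```

I swept the white, orange and blue jars through the gate in that order, pushing with the nearly shut fingertips and never squeezing or lifting a jar. I handed the job in at about 24 s of the 72 s allowed.

**Jars:** The last scene and top views show all three standing in line in the lane: white at y ≈ -104 mm, orange ≈ -71 mm, blue ≈ -40 mm. All are wholly past the gate; the nearest edge is blue's, at about y = -24 mm.

**Left in place:** The green jar measured within about 1 mm of where it started. The vial looks unmoved in both views, though I did not measure it again. I did not check the cartons, the bottle or the pink discs again at the end; the arm worked only over the tray after its first approach.

**Limits:** Wrist force at my readings stayed below about 10 N, with the highest in free motion during the approach and about 2 N while pushing. The tool ended clear of everything at z = 175 mm.

**Disagreements:** The two views differed by up to about 2 mm. A few mid-run readings were off because the arm hid part of a jar; I repeated those once it had moved away. On one descent behind the orange jar the tool overshot to 1.6 mm above the tray floor, with no contact force, and I raised it before pushing.

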